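# Hold a glued lid knob under the spring press

### The job

The knob on the saucepan's lid has just been glued. Take the saucepan by its handle and slide it along the board, never lifting or tipping it, from the ring it waits in to the middle ring under the press, so that it stands inside that ring; then let go of it and push the press's plunger down from above until the lid knob has pushed the sprung foot's stem half way (10 of its 20 mm) up into the sleeve, never driving the foot to its stop. Finish while still holding the plunger there, and leave the mug and everything else where they are.

Things in the scene. Friction and masses are not known exactly. Their poses are not given: they have to be found in the camera images.
- saucepan: Aluminium saucepan with lid, one rigid piece, 0.35-0.7 kg: radius 60 mm (63 at the lid's rim, 58 mm up); on the lid a flat dark wooden knob, radius 22, top 88 mm up. Origin: centre of the underside. Straight wooden handle along its own -x (roughly towards the robot), 16 wide, 14 high, 75 to 175 mm out, mid-height 45 mm up. Starts in the board's left or right ring, the mug in the other.
- saucepan_grip (a point): Place to pinch the saucepan's handle: middle of its thickness, 115 mm along -x and 45 mm above the saucepan's origin. Axes as the saucepan's.
- press_mark (a point): Centre of the middle ring, on the top of the press's fixed board (16 mm above the table), exactly below the plunger's axis. x points to the press's post, y along the row of rings, z up. Board: x -105 to +145 mm, y +-265 mm. Three thin dark rings of 73 mm radius, flush, nothing between them. Post: x 100 to 124 mm, 26 mm wide, 199 mm high.
- left_mark (a point): Centre of the ring 170 mm along +y from press_mark: a waiting place.
- right_mark (a point): Centre of the ring 170 mm along -y from press_mark: a waiting place. On the table beyond this end of the board, a fixed 120 mm high blue plastic organiser stands clear of the work.
- plunger_top (a point): Centre of the flat top of the plunger's dark wooden palm knob (radius 26 mm, flat to 22 mm), 280 mm above the table when up; it moves straight down. The rod below runs in a guide of 21 mm radius, 185 to 215 mm above the table, on an arm from the post behind.
- plunger (a joint): Travel of the plunger downwards, m: 0 up, 0.046 at its stop. A spring returns it: about 2.5 N to start it and 120 N/m more. The foot's sole meets the lid knob of a saucepan standing on the board at about 0.022; from there the foot's spring adds to the force.
- foot_sole (a point): Centre of the sole of the foot, a rubber disc (radius 16, 10 mm thick) under the plunger; 126 mm above the table when up, 22 mm over the lid knob. Between the disc and the plunger's steel sleeve (radius 13 mm) 20 mm of bare metal stem (radius 7 mm) shows while unloaded.
- foot (a joint): How far the sprung foot's stem is pushed up into the plunger's sleeve, m: 0 unloaded, 0.020 at its stop; spring of 500 N/m (5 N at 0.010). At 0.010 the plunger stands at about 0.032 and the whole push on the palm knob is about 12 N.
- mug: Aluminium mug, radius 38 mm, 80 mm high, its handle on its own +y side, standing in the ring at the other end from the saucepan. Origin: centre of the underside. Leave it.
- jar: Brown glass jar with twist cap, radius 34 mm, 110 mm high, on the table beyond the board's left end. Origin: centre of the underside. Leave it.
- weeder: Steel hand weeder with a wooden handle, 260 mm long along its x, 70 mm wide, 28 mm high, on the table at the front right. Origin: its middle, on the underside. Leave it.
- clamp: Yellow spring clamp lying on its side, 140 mm long along its x, 60 mm wide, 24 mm high, on the table at the front left. Origin: its middle, on the underside. Leave it.
There are look-alikes about, which are no part of the job. What is shaped like the saucepan but orange or turquoise is not meant.

How it is judged:
By the outcome, as a careful person would: the job done as asked, in the order asked, and still so for the second after the job is handed in, while the arm keeps its last pose, push and grip.
It also fails if it takes over 54 s, if anything falls off the work surface, if the arm or the gripper's body presses on something with over 40 N, if the wrist force passes 120 N, or if a joint passes its speed limit or range.

### The arm

A 6-joint arm with a two-finger parallel gripper is mounted at the origin on the work surface. World frame = base frame: x ahead of the robot, y to its left, z up, the work surface at z = 0. Lengths are in m, angles in rad, forces in N, time in s.
With the tool pointing down it reaches from about 0.375 to 0.975 m from the base axis. Payload 3.8 kg.
Tool frame: the origin (TCP) lies at the very end of the fingers, on their centre line; the grasp point (between the pads) lies 19 mm behind it; z points along the fingers, y is the line along which they close (so a half turn about z gives the same grasp; the last joint's range is limited). The gripper opens to 85 mm and grips with 20 to 120 N. Pads are 22 mm wide; open, the fingers measure 114 mm over their backs; the gripper's body (76 mm by 85 mm) begins 54 mm behind the grasp point. The pads swing forward as they close: fully open they stand 13 mm farther back than shut.
Start: joints at [1.261, 0.264, 1.604, -0, 1.274, -0.037], TCP at [0.182, 0.65, 0.231] pointing down, gripper open.
Joint ranges: [-2.63, 2.63], [-0.94, 2.18], [0.31, 2.57], [-1.31, 4.45], [0, 2.66], [-2.55, 2.55]. Speed limits (rad/s): [2.57, 2.57, 3.14, 3.14, 3.14, 3.14].

### API

Orientations are given as a rotation vector (axis times angle).
In Python, from workcell import bot, vision gives the robot as it stands. The module is installed in compiled form; this text tells all that it offers.
- The arm moves only by the tool play_rows, never from a script. Its argument "moves" is a list that holds one entry, the list of rows, each a list of 7 numbers: the turn, a rotation vector about the tool's x, y, z as a fraction of full scale, then the shift along the tool's x, y, z as a fraction of full scale, then the finger opening in mm, from 0 to 85.4. In form: [[[ax, ay, az, x, y, z, jaw], ...]]. A call has 1 to 5 rows; each row shifts and turns the commanded pose from where the row before left it, along the tool's axes as they then stand; what a row does not reach is not made up. Full scale, the value 1, is 0.1 m for a shift and 0.5 rad for a turn. A row lasts 1/12 s, in which the tool goes at most 41.7 mm and 7.16 degrees, less where a joint would pass 70% of its speed; a pose out of reach is approached as far as the arm can. A call with a number of a shift or a turn outside -1 to 1 is refused whole. A call with a gripper value outside its range is refused whole. The fingers move at their own pace and stop on an object; "newtons" is the grip in N (left out, the last holds). Time passes only in rows, so rows that do not move let the fingers close. It gives the time, the measured TCP pose, the force, the opening and the grip force at its end, in the units of the state.
- bot.read_state(): the state, without advancing time (a new reading comes with each control period).
- vision.read_camera(name): name is "scene" or "top" or "wrist"; returns a dict with "image" (480x640x3 uint8, red, green, blue), "depth" (480x640 float32, m along the optical axis (not along the pixel's ray), 0 where there is no reading), "K" (3x3 intrinsics, pixels), "R" (3x3) and "t" (3): a world point X has camera coordinates R X + t. Camera axes: x right, y down, z forward; pixel columns grow to the right and rows downward; lengths in m; the calibration is good to about 2 mm. A picture is of the moment at which its call begins.
- bot.finish_job(): hands the job in; it is judged then, once.
The state is a dict: "time": time; "q": joint angles; "joint_vel": joint speeds; "joint_torque": joint torques, N m; "tool_pos": TCP position; "tcp_rot": TCP orientation; "wrist_force": force on the tool from outside, world axes, zero at the start; "torque": the same for the moment, N m; "width": opening from 0.0 (shut) to 1.0 (fully open); "grip_force": force on a finger pad.
Only numpy, scipy, OpenCV 4.12 (cv2) and the standard library are available. Lean on these libraries where they do the work, as an engineer would, in place of code of your own. Each camera call takes 0.05 s, during which the arm holds its last target. There are 200 camera calls.

## Working session

There is one attempt and no reset: what is moved stays moved. The work goes in short steps, Python scripts to look and compute and a tool call to move; the robot and the scene stay as the last step left them, time stands still between calls to the robot, and variables do not carry over. Pictures are saved under pics/ and viewed, at most 10 in all, crops included, and the job is handed in when it is done.

Besides the shell and the picture viewer there is one more tool, called by a JSON object that holds its "method" and its "body". play_rows: Moves the arm, as the interface text tells. Its arguments: {"type":"object","properties":{"moves":{"type":"array","items":{"type":"array","items":{"type":"array","items":{"type":"number"}}}},"newtons":{"type":"number"}},"required":["moves"]}

```bash
mkdir -p pics; python3 - <<'E'
from workcell import bot, vision
import cv2,numpy as np
s=bot.read_state(); print(s)
for n in ("scene","top"):
    c=vision.read_camera(n); np.savez(n+".npz",**c); cv2.imwrite(f"pics/{n}0.png",c["image"][:,:,::-1]); print(n,c["K"],c["R"],c["t"])
E
```

```text
{'time': 0.0, 'q': array([ 1.26107216e+00,  2.64768009e-01,  1.60535925e+00,  4.23314461e-07,
        1.27373456e+00, -3.68841634e-02]), 'joint_vel': array([ 0.00055553,  0.00164624, -0.00037191,  0.00056979, -0.00052744,
        0.00112505]), 'joint_torque': array([ 8.73052322e-04, -5.15129113e+01, -3.67310750e+01,  8.08199928e-06,
        1.30066287e-02, -1.12577024e-05]), 'tool_pos': array([0.18165752, 0.64933272, 0.22996   ]), 'tcp_rot': array([-0.42719464, -3.11201477,  0.00351047]), 'wrist_force': array([-0.34343643,  0.05525994, -0.2122308 ]), 'torque': array([0.03248327, 0.03894036, 0.0048101 ]), 'grip_force': 0.0, 'width': 0.9993392059348498}
scene [[498.27465391   0.         320.31989057]
 [  0.         498.27465391 244.61262576]
 [  0.           0.           1.        ]] [[ 0.55664578  0.83060189  0.01568373]
 [ 0.59010385 -0.38204148 -0.71121147]
 [-0.58474175  0.40514789 -0.70280315]] [-0.27461134 -0.11425306  1.53957562]
top [[456.7941547    0.         314.27293203]
 [  0.         456.7941547  234.64931179]
 [  0.           0.           1.        ]] [[-0.01345185 -0.99971465 -0.01974021]
 [-0.99383541  0.01554026 -0.10977099]
 [ 0.11004644  0.0181419  -0.99376086]] [0.03266474 0.47066511 1.32496512]
```

View pics/scene0.png

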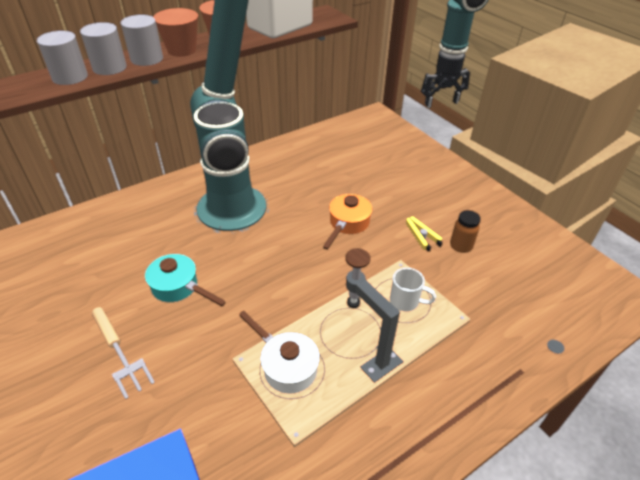

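View pics/top0.png

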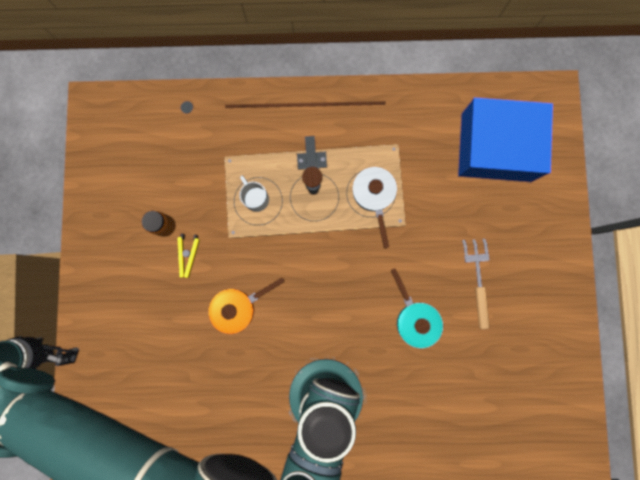

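The top view shows the saucepan in the right ring, with its lid knob at (375,187) and the handle running to (386,247). The middle ring is at (314,197), the plunger knob near (312,175), and the mug in the left ring at (255,197). The orange and turquoise pans are decoys.

```bash
cat > h.py <<'E'
import numpy as np,cv2
def cloud(c):
    v,u=np.mgrid[:480,:640]; d=c["depth"]; K=c["K"]
    P=np.stack([(u-K[0,2])/K[0,0]*d,(v-K[1,2])/K[1,1]*d,d],-1)
    W=(P-c["t"])@c["R"]; W[d==0]=np.nan; return W
def proj(c,X):
    p=c["K"]@(c["R"]@np.asarray(X)+c["t"]); return p[:2]/p[2]
def ray(c,uv,z):
    d=c["R"].T@np.linalg.solve(c["K"],[uv[0],uv[1],1]); o=-c["R"].T@c["t"]
    return o+d*(z-o[2])/d[2]
E
python3 - <<'E'
from h import *
for n in("top","scene"):
    c=dict(np.load(n+".npz")); W=cloud(c); im=c["image"].astype(int); x,y,z=W[...,0],W[...,1],W[...,2]
    reg=(x>.35)&(x<.95)&(abs(y)<.6)
    print(n,"table z",np.nanmedian(z[(z<.01)&reg]))
    b=reg&(z>.010)&(z<.022)&(abs(y)<.45)
    b=cv2.morphologyEx(b.astype('u1'),cv2.MORPH_OPEN,np.ones((3,3)))
    n_,l,st,ce=cv2.connectedComponentsWithStats(b); k=1+np.argmax(st[1:,4]); m=l==k
    print("board",cv2.minAreaRect(W[m][:,:2].astype('f4')),np.median(z[m]),m.sum())
    dark=(im.sum(-1)<200)
    for nm,lo,hi in(("lidknob",.097,.112),("plunger",.272,.288)):
        m=reg&(z>lo)&(z<hi)&(im[...,0]<130)&(im[...,2]<60)
        k,l,st,ce=cv2.connectedComponentsWithStats(m.astype('u1'))
        for i in range(1,k):
            if st[i,4]>20: q=W[l==i]; print(nm,st[i,4],ce[i],q.mean(0),(q.min(0)+q.max(0))/2,np.ptp(q,0), "ray",ray(c,ce[i],.104 if nm[0]=='l' else .28))
    m=reg&(z>.055)&(z<.074)&(im[...,0]<140)&(im[...,2]<70)
    k,l,st,ce=cv2.connectedComponentsWithStats(m.astype('u1'))
    for i in range(1,k):
        if st[i,4]>20:
            q=W[l==i]; g=cv2.fitLine(q[:,:2].astype('f4'),cv2.DIST_L2,0,.001,.001).ravel(); print("handle",st[i,4],ce[i],q.mean(0),q.min(0),q.max(0),g, np.degrees(np.arctan2(g[1],g[0])))
E
```

```text
top table z 0.0010759195825377887
board ((0.6077772378921509, 0.025477752089500427), (0.2516842484474182, 0.5310813188552856), 3.1009035110473633) 0.01689562417697529 10200
lidknob 112 [375.25892857 186.34821429] [ 0.59623119 -0.14883098  0.10497767] [ 0.59602077 -0.14939804  0.10423531] [0.03210936 0.03137442 0.01167528] ray [ 0.59643814 -0.14895223  0.104     ]
lidknob 40 [160.5 223.3] [0.50130145 0.45636216 0.10463048] [0.50513447 0.46058594 0.10419322] [0.05243407 0.02364636 0.01428141] ray [0.50136359 0.45659769 0.104     ]
plunger 306 [311.91503268 176.79411765] [0.5845934  0.02500992 0.28049586] [0.58577976 0.02489634 0.28012021] [0.0476426  0.04418162 0.01382235] ray [0.58470059 0.02501676 0.28      ]
handle 110 [497.58181818 173.66363636] [ 0.63603972 -0.50757071  0.06461907] [ 0.62604885 -0.59814796  0.05509038] [ 0.64484934 -0.41631275  0.0739868 ] [ 0.09972842  0.99501467  0.63603973 -0.5075707 ] 84.27647
handle 52 [166.28846154 225.82692308] [0.49925413 0.45360555 0.06486525] [0.47526495 0.44427512 0.0552891 ] [0.53644126 0.47584282 0.07351218] [ 0.9503635  -0.3111418   
[... 1077 characters left out ...]
874 0.2772711 ] [0.03804642 0.03075153 0.01005458] ray [0.5962274  0.00665386 0.28      ]
handle 119 [464.08403361 234.73109244] [0.52158378 0.45708936 0.06493021] [0.48620634 0.44450895 0.05512928] [0.54252093 0.48599529 0.07393905] [0.8615433  0.5076841  0.5215838  0.45708936] 30.509691
handle 169 [251.9112426  324.12426036] [ 0.47022888 -0.17550272  0.06675551] [ 0.42838477 -0.18606953  0.05844288] [ 0.51375148 -0.16432465  0.0721959 ] [ 0.9858119   0.16785389  0.47022888 -0.17550272] 9.663062
handle 56 [382.07142857 356.58928571] [0.70195955 0.02194163 0.06480232] [0.68941778 0.0174615  0.05510744] [0.70925285 0.03522313 0.07394215] [0.8692059  0.49445036 0.70195955 0.02194163] 29.633509
```

{"method": "play_rows", "body": {"moves": [[[0, 0, 0, -0.265, -0.272, 0, 85], [0, 0, 0, -0.265, -0.272, 0, 85], [0, 0, 0, -0.265, -0.272, 0, 85], [0, 0, 0, -0.265, -0.272, 0, 85], [0, 0, 0, -0.265, -0.272, 0, 85]]]}}

```text
time: 0.52
tool_pos: [0.273, 0.4815, 0.2305]
tcp_rot: [-0.426, -3.112, 0.002]
wrist_force: [0.8, 0.0, 0.8]
width: 0.994
grip_force: 0.0
```

{"method": "play_rows", "body": {"moves": [[[0, 0, 0, -0.265, -0.272, 0, 85], [0, 0, 0, -0.265, -0.272, 0, 85], [0, 0, 0, -0.265, -0.272, 0, 85], [0, 0, 0, -0.265, -0.272, 0, 85], [0, 0, 0, -0.265, -0.272, 0, 85]]]}}

```text
time: 0.93
tool_pos: [0.3639, 0.3148, 0.2309]
tcp_rot: [-0.427, -3.112, 0.001]
wrist_force: [0.9, 0.2, -0.9]
width: 0.998
grip_force: 0.0
```

{"method": "play_rows", "body": {"moves": [[[0, 0, 0, -0.265, -0.272, 0, 85], [0, 0, 0, -0.265, -0.272, 0, 85], [0, 0, 0, -0.159, -0.32, 0, 85], [0, 0, 0, -0.159, -0.32, 0, 85], [0, 0, 0, -0.159, -0.32, 0, 85]]]}}

```text
time: 1.35
tool_pos: [0.42, 0.1429, 0.2309]
tcp_rot: [-0.427, -3.112, 0.0]
wrist_force: [0.6, 0.7, 0.3]
width: 0.996
grip_force: 0.0
```

{"method": "play_rows", "body": {"moves": [[[0, 0, 0, -0.159, -0.32, 0, 85], [0, 0, 0, -0.159, -0.32, 0, 85], [0, 0, 0, -0.159, -0.32, 0, 85], [0, 0, 0, -0.159, -0.32, 0, 85], [0, 0, 0, -0.159, -0.32, 0, 85]]]}}

```text
time: 1.77
tool_pos: [0.4533, -0.0325, 0.231]
tcp_rot: [-0.427, -3.112, -0.0]
wrist_force: [0.9, -0.1, -0.1]
width: 0.991
grip_force: 0.0
```

{"method": "play_rows", "body": {"moves": [[[0, 0, 0, -0.159, -0.32, 0, 85], [0, 0, 0, -0.159, -0.32, 0, 85], [0, 0, 0, -0.159, -0.32, 0, 85], [0, 0, 0, -0.159, -0.32, 0, 85], [0, 0, -0.224, 0, 0, 0, 85]]]}}

```text
time: 2.18
tool_pos: [0.481, -0.1767, 0.231]
tcp_rot: [0.258, 3.13, -0.005]
wrist_force: [0.1, 0.3, -0.4]
width: 0.995
grip_force: 0.0
```

{"method": "play_rows", "body": {"moves": [[[0, 0, -0.224, 0, 0, 0, 85], [0, 0, -0.224, 0, 0, 0, 85], [0, 0, -0.224, 0, 0, 0, 85], [0, 0, 0, 0, 0, 0, 85], [0, 0, 0, 0, 0, 0, 85]]]}}

```text
time: 2.6
tool_pos: [0.4801, -0.1711, 0.2309]
tcp_rot: [0.27, -3.129, -0.001]
wrist_force: [0.1, 0.2, -0.6]
width: 0.997
grip_force: 0.0
```

```bash
cat > st.py <<'E'
from workcell import bot
import numpy as np
from scipy.spatial.transform import Rotation as Ro
def st():
    s=bot.read_state(); R=Ro.from_rotvec(s["tcp_rot"]).as_matrix()
    print("t",round(s["time"],2),"p",s["tool_pos"].round(4),"q",s["q"].round(3),"F",s["wrist_force"].round(2),"M",s["torque"].round(2),"w",round(s["width"],3),"g",round(s["grip_force"],1))
    print("toolx ang",np.degrees(np.arctan2(R[1,0],R[0,0])).round(2),"y ang",np.degrees(np.arctan2(R[1,1],R[0,1])).round(2),"z",R[:,2].round(4))
    return s,R
def todelta(R,d): print("tool delta (x0.1m)",(R.T@np.asarray(d)/.1).round(3))
E
python3 - <<'E'
from st import *; from h import *
from workcell import vision
s,R=st()
c=vision.read_camera("wrist"); W=cloud(c); np.savez("wrist.npz",**c)
cv2.imwrite("pics/wrist1.png",c["image"][:,:,::-1])
im=c["image"].astype(int); x,y,z=W[...,0],W[...,1],W[...,2]
m=(z>.060)&(z<.075)&(im[...,0]<150)&(im[...,2]<80)&(x>.38)&(x<.54)&(y<-.1)&(y>-.24)
q=W[m]; print(m.sum(),q.min(0),q.max(0))
g=cv2.fitLine(q[:,:2].astype('f4'),cv2.DIST_HUBER,0,.001,.001).ravel(); print(g,np.degrees(np.arctan2(g[1],g[0])),np.median(q[:,2]))
todelta(R,np.array([.480,-.1717,.042])-s["tool_pos"])
E
```

```text
t 2.6 p [ 0.4801 -0.1711  0.2309] q [-0.391 -0.051  1.951 -0.     1.242 -2.134] F [ 0.15  0.24 -0.61] M [-0.01  0.01 -0.02] w 0.997 g 0.0
toolx ang -170.14 y ang 99.86 z [-8.e-04  3.e-04 -1.e+00]
1659 [ 0.42350179 -0.18855796  0.06040597] [ 0.52018668 -0.15710886  0.06970625]
[ 0.9839966   0.1781871   0.46907887 -0.1737238 ] 10.26418 0.06723799788523202
tool delta (x0.1m) [ 1.000e-03 -6.000e-03  1.888e+00]
```

{"method": "play_rows", "body": {"moves": [[[0, 0, 0, 0, 0, 0.4, 85], [0, 0, 0, 0, 0, 0.4, 85], [0, 0, 0, 0, 0, 0.4, 85], [0, 0, 0, 0, 0, 0.35, 85], [0, 0, 0, 0, -0.006, 0.2, 85]]]}}

```text
time: 3.07
tool_pos: [0.4775, -0.1703, 0.052]
tcp_rot: [0.271, -3.124, -0.004]
wrist_force: [-0.7, -0.0, -0.1]
width: 0.991
grip_force: 0.0
```

{"method": "play_rows", "body": {"moves": [[[0, 0, 0, 0, 0, 0.138, 60], [0, 0, 0, 0, 0, 0, 40], [0, 0, 0, 0, 0, 0, 26], [0, 0, 0, 0, 0, 0, 22], [0, 0, 0, 0, 0, 0, 20]]], "newtons": 25}}

```text
time: 3.48
tool_pos: [0.4821, -0.1723, 0.0442]
tcp_rot: [-0.274, 3.127, -0.002]
wrist_force: [0.6, 0.9, 0.4]
width: 0.293
grip_force: 0.0
```

{"method": "play_rows", "body": {"moves": [[[0, 0, 0, 0, 0, 0, 18], [0, 0, 0, 0, 0, 0, 14], [0, 0, 0, 0, 0, 0, 8], [0, 0, 0, 0, 0, 0, 8], [0, 0, 0, 0, 0, 0, 8]]], "newtons": 25}}

```text
time: 3.9
tool_pos: [0.4815, -0.172, 0.0438]
tcp_rot: [-0.275, 3.128, -0.001]
wrist_force: [-1.3, 1.6, 5.6]
width: 0.182
grip_force: 26.6
```

```bash
python3 - <<'E'
from st import *
s,R=st()
# pan origin est and target
pan=np.array([.5938,-.1512]);mark=np.array([.5855,.0252]); d=np.r_[mark-pan,0]
print(d); todelta(R,d)
E
```

```text
t 3.9 p [ 0.4815 -0.172   0.0438] q [-0.392  0.153  2.119  0.     0.868 -2.138] F [-1.28  1.58  5.59] M [0.42 0.06 0.21] w 0.182 g 26.6
toolx ang -169.96 y ang 100.04 z [ 2.e-03 -6.e-04 -1.e+00]
[-0.0083  0.1764  0.    ]
tool delta (x0.1m) [-2.260e-01  1.751e+00 -1.000e-03]
```

{"method": "play_rows", "body": {"moves": [[[0, 0, 0, 0, 0, -0.005, 8], [0, 0, 0, 0, 0, 0, 8], [0, 0, 0, 0, 0, 0, 8]]], "newtons": 25}}

```text
time: 4.15
tool_pos: [0.4815, -0.172, 0.0438]
tcp_rot: [-0.275, 3.128, -0.001]
wrist_force: [1.0, 2.0, 4.8]
width: 0.181
grip_force: 26.4
```

{"method": "play_rows", "body": {"moves": [[[0, 0, 0, 0, 0, -0.01, 8], [0, 0, 0, 0, 0, 0, 8], [0, 0, 0, 0, 0, 0, 8]]]}}

```text
time: 4.4
tool_pos: [0.4812, -0.1719, 0.0442]
tcp_rot: [-0.274, 3.128, -0.001]
wrist_force: [2.1, 1.6, 1.5]
width: 0.181
grip_force: 25.8
```

{"method": "play_rows", "body": {"moves": [[[0, 0, 0, -0.004, 0.03, 0, 8], [0, 0, 0, -0.008, 0.06, 0, 8], [0, 0, 0, -0.011, 0.08, 0, 8], [0, 0, 0, -0.011, 0.08, 0, 8], [0, 0, 0, -0.011, 0.08, 0, 8]]]}}

```text
time: 4.82
tool_pos: [0.4792, -0.1397, 0.0442]
tcp_rot: [-0.273, 3.13, -0.004]
wrist_force: [1.2, -5.9, 2.1]
width: 0.183
grip_force: 26.0
```

{"method": "play_rows", "body": {"moves": [[[0, 0, 0, -0.015, 0.12, 0, 8], [0, 0, 0, -0.015, 0.12, 0, 8], [0, 0, 0, -0.015, 0.12, 0, 8], [0, 0, 0, -0.015, 0.12, 0, 8], [0, 0, 0, -0.015, 0.12, 0, 8]]]}}

```text
time: 5.23
tool_pos: [0.476, -0.0791, 0.0442]
tcp_rot: [0.273, -3.13, 0.004]
wrist_force: [1.2, -5.6, 3.1]
width: 0.179
grip_force: 26.1
```

{"method": "play_rows", "body": {"moves": [[[0, 0, 0, -0.015, 0.12, 0, 8], [0, 0, 0, -0.015, 0.12, 0, 8], [0, 0, 0, -0.015, 0.12, 0, 8], [0, 0, 0, -0.015, 0.12, 0, 8], [0, 0, 0, -0.015, 0.12, 0, 8]]]}}

```text
time: 5.65
tool_pos: [0.4729, -0.0187, 0.0441]
tcp_rot: [0.274, -3.129, 0.004]
wrist_force: [0.4, -6.2, 3.8]
width: 0.18
grip_force: 26.2
```

{"method": "play_rows", "body": {"moves": [[[0, 0, 0, -0.013, 0.1, 0, 8], [0, 0, 0, -0.009, 0.07, 0, 8], [0, 0, 0, -0.006, 0.05, 0, 8], [0, 0, 0, 0, 0, 0, 8], [0, 0, 0, 0, 0, 0, 8]]]}}

```text
time: 6.07
tool_pos: [0.4719, 0.0042, 0.0441]
tcp_rot: [0.275, -3.129, 0.001]
wrist_force: [-0.7, -1.7, 4.5]
width: 0.182
grip_force: 26.2
```

```bash
python3 - <<'E'
from st import *; from h import *
from workcell import vision
s,R=st()
for n in("top","scene"):
    c=vision.read_camera(n); np.savez(n+"2.npz",**c)
    im=c["image"]; W=cloud(c)
    p=proj(c,[.5855,.0252,.06]).astype(int); print(p)
    y0,x0=max(p[1]-75,0),p[0]-100
    cv2.imwrite(f"pics/{n}2.png",cv2.resize(im[y0:y0+150,x0:x0+200],None,fx=3.5,fy=3.5,interpolation=cv2.INTER_CUBIC)[:,:,::-1]); print(x0,y0)
    x,y,z=np.moveaxis(W,-1,0); i=im.astype(int)
    m=(np.hypot(x-.586,y-.025)<.09)&(z>.066)&(z<.079)&(i.min(-1)>110)
    q=W[m][:,:2]
    print(m.sum(),q.min(0),q.max(0),cv2.minEnclosingCircle(q.astype('f4')))
E
```

```text
t 6.07 p [0.4719 0.0042 0.0441] q [-4.400e-02  8.400e-02  2.197e+00 -1.000e-03  8.610e-01 -1.789e+00] F [-0.7  -1.66  4.51] M [-0.28 -0.09 -0.16] w 0.182 g 26.2
toolx ang -169.95 y ang 100.05 z [-3.e-04 -5.e-04 -1.e+00]
[313 194]
213 119
257 [ 0.57537632 -0.03659765] [0.64496176 0.08463788] ((0.5909832119941711, 0.024370908737182617), 0.062327638268470764)
[351 321]
251 246
1081 [ 0.50346445 -0.03751097] [0.65012849 0.08079349] ((0.5767964720726013, 0.02375042997300625), 0.07371991127729416)
```

View pics/scene2.png

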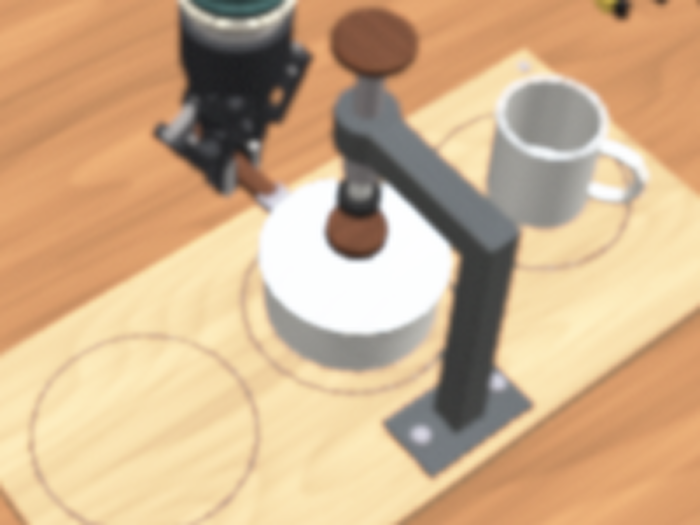

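```bash
python3 - <<'E'
from h import *
out=[]
a=np.linspace(0,2*np.pi,100)
for n in("top","scene"):
    c=dict(np.load(n+"2.npz")); im=c["image"].copy(); im=cv2.resize(im,None,fx=4,fy=4,interpolation=cv2.INTER_CUBIC)
    for ctr,r,z,col in(((.5855,.0252),.073,.016,(255,0,0)),((.5845,.0249),.063,.074,(0,255,0)),((.5845,.0249),.06,.016,(0,0,255)),((.5845,.0249),.022,.104,(0,255,255)),((.5855,.0252),.026,.278,(255,0,255))):
        pts=np.array([proj(c,[ctr[0]+r*np.cos(t),ctr[1]+r*np.sin(t),z]) for t in a])*4+1.5
        cv2.polylines(im,[pts.astype('i4')],True,col,1)
    p=(proj(c,[.5855,.0252,.06])*4).astype(int); out.append(im[p[1]-230:p[1]+230,p[0]-200:p[0]+200])
cv2.imwrite("pics/ov.png",np.hstack(out)[:,:,::-1])
E
```

```text
(no output)
```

View pics/ov.png

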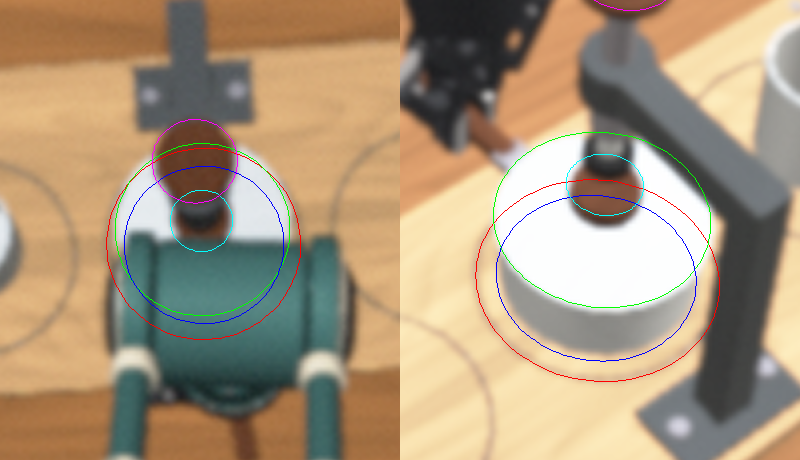

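The saucepan stands inside the middle ring, its centre within about 3 mm of the ring's, and the mug is untouched. I'll release and retreat upwards.

{"method": "play_rows", "body": {"moves": [[[0, 0, 0, 0, 0, -0.008, 8], [0, 0, 0, 0, 0, 0, 8], [0, 0, 0, 0, 0, 0, 18], [0, 0, 0, 0, 0, 0, 30], [0, 0, 0, 0, 0, 0, 44]]]}}

```text
time: 6.58
tool_pos: [0.471, 0.0045, 0.0442]
tcp_rot: [0.275, -3.128, -0.001]
wrist_force: [0.0, -0.3, -0.1]
width: 0.481
grip_force: 0.0
```

{"method": "play_rows", "body": {"moves": [[[0, 0, 0, 0, 0, 0, 44], [0, 0, 0, 0, 0, -0.1, 44], [0, 0, 0, 0, 0, -0.2, 44], [0, 0, 0, 0.1, 0, -0.3, 44], [0, 0, 0, 0.1, 0, -0.35, 44]]]}}

```text
time: 7.0
tool_pos: [0.4506, 0.0011, 0.1398]
tcp_rot: [0.275, -3.125, -0.001]
wrist_force: [0.7, -0.5, 0.5]
width: 0.511
grip_force: 0.0
```

{"method": "play_rows", "body": {"moves": [[[0, 0, 0, 0.05, 0, -0.38, 44], [0, 0, 0, 0, 0, -0.38, 20], [0, 0, 0, 0, 0, -0.38, 0], [0, 0, 0, 0, 0, -0.38, 0], [0, 0, 0, 0, 0, -0.38, 0]]]}}

```text
time: 7.42
tool_pos: [0.4466, 0.0002, 0.3326]
tcp_rot: [-0.275, 3.129, -0.0]
wrist_force: [0.5, -0.3, -0.5]
width: 0.004
grip_force: 0.0
```

```bash
python3 - <<'E'
from st import *; from h import *
from workcell import vision
s,R=st(); todelta(R,np.array([.5855,.0252,.30])-s["tool_pos"])
c=vision.read_camera("top");W=cloud(c);i=c["image"].astype(int);x,y,z=np.moveaxis(W,-1,0)
m=(z>.272)&(z<.288)&(i[...,0]<130)&(i[...,2]<60)&(np.hypot(x-.586,y-.025)<.05); print("plunger",m.sum(),W[m].min(0),W[m].max(0),W[m].mean(0))
m=(z>.064)&(z<.080)&(i.min(-1)>110)&(np.hypot(x-.586,y-.025)<.09); q=W[m]; print("lid",m.sum(),q.min(0),q.max(0))
m=(z>.058)&(z<.074)&(i[...,0]<140)&(i[...,2]<70)&(x>.35)&(x<.53)&(abs(y)<.08); q=W[m]
if len(q): print("handle",len(q),q.min(0),q.max(0),q.mean(0),cv2.fitLine(q[:,:2].astype('f4'),2,0,.01,.01).ravel())
E
```

```text
t 7.42 p [4.466e-01 2.000e-04 3.326e-01] q [-0.055 -0.229  1.922  0.     1.448 -1.802] F [ 0.5  -0.34 -0.47] M [-0.07 -0.03 -0.04] w 0.004 g 0.0
toolx ang -169.95 y ang 100.05 z [ 0.001 -0.    -1.   ]
tool delta (x0.1m) [-1.411  0.004  0.328]
plunger 126 [0.58739498 0.00516632 0.27601513] [0.61021066 0.04668909 0.2857933 ] [0.5971837  0.02544211 0.28094569]
lid 9 [ 0.63551468 -0.01703601  0.07239631] [ 0.6436973  -0.00268425  0.07899281]
handle 65 [ 0.41623088 -0.01094622  0.05932603] [0.44806881 0.00615635 0.0727923 ] [ 0.43280139 -0.00290566  0.06731629] [ 0.9872261   0.1593252   0.4328014  -0.00290566]
```

{"method": "play_rows", "body": {"moves": [[[0, 0, 0, -0.3, 0, 0, 0], [0, 0, 0, -0.35, 0, 0, 0], [0, 0, 0, -0.35, 0, 0, 0], [0, 0, 0, -0.25, 0.004, 0, 0], [0, 0, 0, -0.16, 0, 0, 0]]]}}

```text
time: 7.88
tool_pos: [0.5881, 0.0257, 0.3298]
tcp_rot: [-0.276, 3.129, 0.0]
wrist_force: [-0.2, 0.1, -0.4]
width: 0.002
grip_force: 0.0
```

{"method": "play_rows", "body": {"moves": [[[0, 0, 0, 0, 0, 0.2, 0], [0, 0, 0, 0, 0, 0.15, 0], [0, 0, 0, 0, 0, 0.08, 0], [0, 0, 0, 0, 0, 0, 0], [0, 0, 0, 0, 0, 0, 0]]]}}

```text
time: 8.3
tool_pos: [0.5857, 0.025, 0.2867]
tcp_rot: [0.275, -3.129, -0.0]
wrist_force: [0.6, -0.6, 0.5]
width: 0.0
grip_force: 0.0
```

```bash
python3 - <<'E'
from st import *
s,R=st(); todelta(R,np.array([.5855,.0252,.28])-s["tool_pos"])
E
```

```text
t 8.3 p [0.5857 0.025  0.2867] q [ 0.     0.067  1.729 -0.     1.346 -1.746] F [ 0.59 -0.58  0.55] M [-0.01  0.02  0.02] w 0.0 g 0.0
toolx ang -169.96 y ang 100.04 z [-9.e-04 -0.e+00 -1.e+00]
tool delta (x0.1m) [0.001 0.002 0.067]
```

{"method": "play_rows", "body": {"moves": [[[0, 0, 0, 0, 0, 0.06, 0], [0, 0, 0, 0, 0, 0.05, 0], [0, 0, 0, 0, 0, 0.05, 0], [0, 0, 0, 0, 0, 0.04, 0], [0, 0, 0, 0, 0, 0, 0]]]}}

```text
time: 8.72
tool_pos: [0.5869, 0.025, 0.2669]
tcp_rot: [-0.275, 3.127, -0.0]
wrist_force: [1.9, 0.9, 3.5]
width: 0.0
grip_force: 1.8
```

{"method": "play_rows", "body": {"moves": [[[0, 0, 0, 0, 0, 0.02, 0], [0, 0, 0, 0, 0, 0.02, 0], [0, 0, 0, 0, 0, 0, 0], [0, 0, 0, 0, 0, 0, 0], [0, 0, 0, 0, 0, 0, 0]]]}}

```text
time: 9.13
tool_pos: [0.5868, 0.025, 0.2632]
tcp_rot: [-0.275, 3.128, -0.0]
wrist_force: [4.0, -0.1, 4.0]
width: -0.001
grip_force: 2.1
```

{"method": "play_rows", "body": {"moves": [[[0, 0, 0, 0, 0, 0.02, 0], [0, 0, 0, 0, 0, 0.02, 0], [0, 0, 0, 0, 0, 0, 0], [0, 0, 0, 0, 0, 0, 0], [0, 0, 0, 0, 0, 0, 0]]]}}

```text
time: 9.55
tool_pos: [0.5865, 0.025, 0.259]
tcp_rot: [-0.275, 3.129, -0.0]
wrist_force: [3.2, -0.3, 6.2]
width: 0.002
grip_force: 2.3
```

{"method": "play_rows", "body": {"moves": [[[0, 0, 0, 0, 0, 0.02, 0], [0, 0, 0, 0, 0, 0.02, 0], [0, 0, 0, 0, 0, 0, 0], [0, 0, 0, 0, 0, 0, 0], [0, 0, 0, 0, 0, 0, 0]]]}}

```text
time: 9.97
tool_pos: [0.5865, 0.025, 0.2556]
tcp_rot: [-0.275, 3.128, -0.0]
wrist_force: [4.0, -0.5, 8.1]
width: 0.0
grip_force: 3.4
```

{"method": "play_rows", "body": {"moves": [[[0, 0, 0, 0, 0, 0.02, 0], [0, 0, 0, 0, 0, 0.02, 0], [0, 0, 0, 0, 0, 0, 0], [0, 0, 0, 0, 0, 0, 0], [0, 0, 0, 0, 0, 0, 0]]]}}

```text
time: 10.38
tool_pos: [0.5865, 0.025, 0.2522]
tcp_rot: [-0.275, 3.128, -0.0]
wrist_force: [1.8, -0.5, 8.2]
width: 0.0
grip_force: 4.4
```

{"method": "play_rows", "body": {"moves": [[[0, 0, 0, 0, 0, 0.02, 0], [0, 0, 0, 0, 0, 0.01, 0], [0, 0, 0, 0, 0, 0, 0], [0, 0, 0, 0, 0, 0, 0], [0, 0, 0, 0, 0, 0, 0]]]}}

```text
time: 10.8
tool_pos: [0.5865, 0.025, 0.2496]
tcp_rot: [-0.275, 3.128, -0.0]
wrist_force: [0.5, -0.5, 10.4]
width: -0.003
grip_force: 5.2
```

```bash
cat > look.py <<'E'
import sys
from st import *; from h import *
from workcell import vision
n=sys.argv[1]
F=[]; I=[]
for k in range(6):
    c=vision.read_camera("scene"); s=bot.read_state(); F.append(s["wrist_force"]); I.append(c["image"].astype(float))
s,R=st(); print("mean F",np.mean(F,0))
im=np.mean(I,0).astype('u1'); np.savez("sc"+n+".npz",**{**c,"image":im})
a,b=proj(c,[.5855,.0252,.104]),proj(c,[.5855,.0252,.185]); print("z104 px",a,"z185 px",b)
u,v=a.astype(int); cv2.imwrite(f"pics/st{n}.png",cv2.resize(im[v-45:v+15,u-35:u+45],None,fx=9,fy=9,interpolation=cv2.INTER_CUBIC)[:,:,::-1]); print(u-35,v-45)
E
python3 look.py a
```

```text
t 11.1 p [0.5865 0.025  0.2496] q [ 0.     0.086  1.777 -0.     1.277 -1.746] F [ 1.78  1.07 10.79] M [-0.06 -0.27  0.01] w -0.0 g 5.2
toolx ang -169.96 y ang 100.04 z [ 1.6e-03 -1.0e-04 -1.0e+00]
mean F [ 1.61143859 -0.14182808 10.41906629]
z104 px [352.76737254 309.47474938] z185 px [355.069338   286.25936983]
317 264
```

View pics/sta.png

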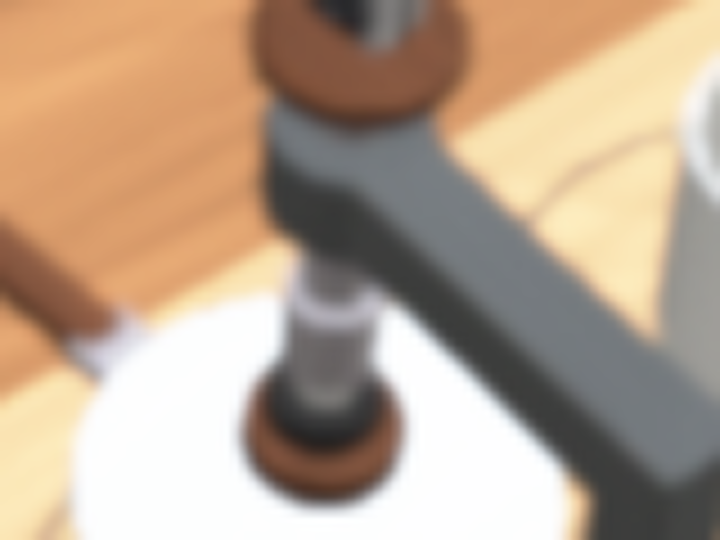

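The view shows the foot resting on the lid knob. The force, 10.4 N at 30.4 mm travel, agrees with the spring model, which puts the foot at about 8.4 mm. I need about 1.6 mm more.

{"method": "play_rows", "body": {"moves": [[[0, 0, 0, 0, 0, 0.01, 0], [0, 0, 0, 0, 0, 0.009, 0], [0, 0, 0, 0, 0, 0, 0], [0, 0, 0, 0, 0, 0, 0], [0, 0, 0, 0, 0, 0, 0]]]}}

```text
time: 11.52
tool_pos: [0.5865, 0.025, 0.248]
tcp_rot: [-0.275, 3.128, -0.0]
wrist_force: [0.4, -0.8, 11.4]
width: 0.001
grip_force: 5.7
```

{"method": "play_rows", "body": {"moves": [[[0, 0, 0, 0, 0, 0, 0], [0, 0, 0, 0, 0, 0, 0], [0, 0, 0, 0, 0, 0, 0], [0, 0, 0, 0, 0, 0, 0], [0, 0, 0, 0, 0, 0, 0]]]}}

```text
time: 11.93
tool_pos: [0.5865, 0.025, 0.248]
tcp_rot: [-0.275, 3.128, -0.0]
wrist_force: [0.1, -0.5, 12.1]
width: -0.004
grip_force: 5.7
```

```bash
python3 look.py b
```

```text
t 12.23 p [0.5865 0.025  0.248 ] q [ 0.     0.087  1.779 -0.     1.274 -1.746] F [ 0.85 -0.77 11.69] M [-0.05 -0.1  -0.  ] w 0.0 g 5.7
toolx ang -169.96 y ang 100.04 z [ 1.7e-03 -1.0e-04 -1.0e+00]
mean F [ 0.77581764 -0.18619491 11.49109956]
z104 px [352.76737254 309.47474938] z185 px [355.069338   286.25936983]
317 264
```

View pics/stb.png

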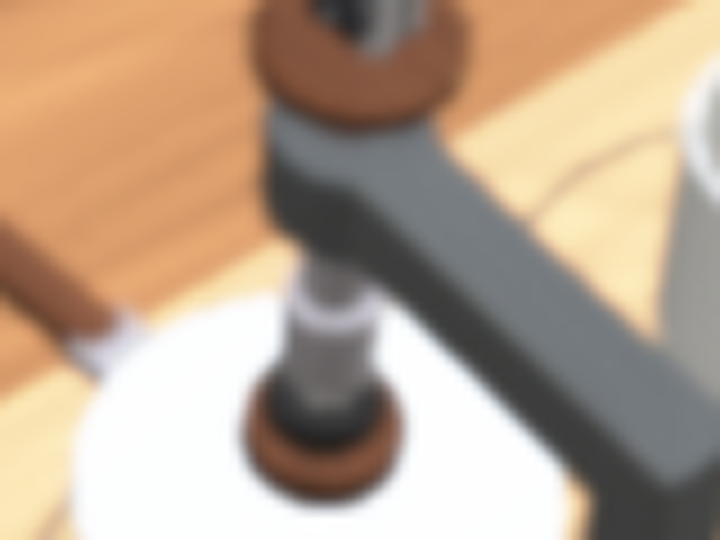

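The plunger travel is 32 mm, the push is 11.5 N and the foot is on the knob, so the stem is about 10 mm up. I'll hand it in.

```bash
python3 -c "
from workcell import bot
print(bot.finish_job())"
```

```text
the job is handed in; nothing more can be done
None
```

I slid the saucepan into the middle ring and released it, and handed the job in at about 12 s with the plunger held 32 mm down (11.5 N), which by the spring figures puts the stem about 10 mm up; no verdict came back, and the gripper pressed on the handle with up to 5.6 N while it held it, though I saw no tipping.

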